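# Take the dust cap off the casting ring and dock it

## Task

Lift the orange dust cap off the casting ring, set it down flat on the open apron of the blue cap dock and let go, then push it in under the clear roof, past the spring catches, until it is fully home against the back stop. Ease it in slowly, feeling your way: firmly enough to pass the catches, without ramming the stop. Leave the casting ring standing upright where it was and do not disturb the other things on the bench.

Things in the scene. Friction and masses are not known exactly. Their poses are not given: they have to be found in the camera images.
- cap: Loose round orange dust cap, about 100 g. From below: hollow skirt 66 mm across, 14 mm high; flange 80 mm across from 14 to 22 mm; low dome 60 mm across to 29 mm; knob. Bore 57 mm, 14 mm deep: its inner top rests on the casting ring's rim. Origin: centre of its underside, 36 mm above the bench at the start; z up through the knob.
- cap_knob (a point): Middle of the cap's black round knob, 24 mm across, from 29 to 48 mm above the cap's underside; this point is 39 mm above the underside, on the axis. Behind the cap, 0.1 m away, is a box-shaped furnace 0.25 m high, its front face running 120 degrees from +x, left corner near x 0.53, y 0.25; a tall white furnace is at the right, round x 0.74, y -0.42.
- casting_ring: Loose steel casting ring filled with set plaster: a solid cylinder, 52 mm across, 50 mm high, about 0.3 kg, upright on the bench under the cap, which fits over it with about 2 mm of play all round. Origin: centre of its underside, z up.
- dock: Cap dock fixed to the bench, place and yaw vary: plate 166 x 112 mm, 4 mm thick, blue walls. Origin on the bench under the middle; x points into the dock, z up. Front half (x -91 to 6 mm): open apron between guide walls 88 mm apart, 28 mm high over the bench, flared at the front. Rear half (x 6 to 76 mm): roofed bay, side walls 88 mm apart, 57 mm high.
- dock_roof (a point): Middle of the front edge of the bay's clear roof, on its top: 12 mm along the dock's x, 61 mm over the bench. The roof runs from here to the back (x = 76 mm); its underside is 57 mm over the bench. The cap with its knob (then 52 mm over the bench) slides in under it, but fingers on the knob cannot follow. Axes as the dock.
- dock_home (a point): Where the cap's origin is when fully home: on the dock's plate, 30 mm along the dock's x, 4 mm over the bench. The cap's flange then touches the back stop, a rigid wall with its face at x = 70 mm; come up to it at about 20 mm/s, ready to stop at 15 to 25 N, as 60 mm/s strikes it too hard. Axes as the dock.
- dock_apron (a point): Middle of the open apron: on the plate, at x = -45 mm of the dock, 4 mm over the bench. A cap set down here stands flat, clear of catches and roof. Axes as the dock.
- catch_left (a joint): Steel catch, 12 mm across, in the bay's left wall (+y) at x = 18 mm, at flange height; slides outwards: 0 = fully out (m). The two catches leave 71 mm between them; the flange presses each back up to 5 mm against a spring of 0.6 N per mm. They begin to resist with the cap's centre at x = -2 mm and are past at 18 mm.
- catch_right (a joint): The same catch in the right wall (-y); 0 = fully out, grows outwards into the wall. Passing both takes 3 to 6 N, up to 20 N if the pusher also bears down on the cap. With the cap home each is still about 3 mm pressed. A cap left short stays where it was left.
- jar_black: Bystander, loose: small white jar with black cap, 38 mm across, 40 mm high. Origin: centre of its underside, z up.
- model_green: Bystander, loose: green dental model, 48 x 60 mm, 25 mm high. Origin: centre of its underside, z up.
- tin_wax: Bystander, loose: low round tin, white with a red lid, 66 mm across, 24 mm high. Origin: centre of its underside, z up.
- jar_blue: Bystander, loose: white jar with blue cap, 48 mm across, 62 mm high. Origin: centre of its underside, z up.

How it is judged:
On the way, in this order (a step that is already met when the one before it is completed fails the run):
1. the cap is lifted clear of the casting ring, its underside above the ring's rim (z of cap in the frame of casting_ring above 0.053 m and angle between casting_ring's own z axis and vertical below 0.15 rad), for 0.1 s.
2. the cap stands flat on the dock's apron, not yet home, and the fingers have let go of it (horizontal distance between cap and dock_apron below 0.04 m and z of cap in the frame of dock_home between -0.004 and 0.004 m and angle between cap's own z axis and vertical below 0.07 rad and contact force between the fingers and cap below 0.05 N and linear speed of cap below 0.02 m/s), for 0.2 s.
At the end, for the whole second after the job is handed in: The cap stands flat in the dock's bay under the roof, within 4 mm of fully home along the dock, 6 mm sideways and 3 mm in height, tilted less than 0.06 rad and at rest; the casting ring stands upright (within 0.1 rad), at rest, within 30 mm of where it was at the start (x of cap in the frame of dock_home between -0.004 and 0.004 m and y of cap in the frame of dock_home between -0.006 and 0.006 m and z of cap in the frame of dock_home between -0.003 and 0.003 m and angle between cap's own z axis and vertical below 0.06 rad and linear speed of each of cap, casting_ring below 0.02 m/s and angle between casting_ring's own z axis and vertical below 0.1 rad and distance of casting_ring from where it was at the start of the episode below 0.03 m); the robot touches nothing.
It fails at once if the casting ring is knocked over (angle between casting_ring's own z axis and vertical above 0.6 rad).
It fails at once if the cap is rammed: once it is under the roof it presses on the dock with more than 60 N (contact force between cap and dock above 60 N and x of cap in the frame of dock_home above -0.03 m).
It fails at once if the cap is thrown or dropped from a height (faster than 0.8 m/s) (linear speed of cap above 0.8 m/s).
It fails at once if a bystander (jar, dental model, or tin) is moved by more than 30 mm (distance of any of jar_black, model_green, tin_wax, jar_blue from where it was at the start of the episode above 0.03 m).
It also fails if it takes over 61 s, if anything falls off the work surface, if the arm or the gripper's body presses on something with over 40 N, if the wrist force passes 120 N, or if a joint passes its speed limit or range.

## Robot

A 7-joint arm with a two-finger parallel gripper is mounted at the origin on a cart in front of the work surface, level with it; the furniture and walls round the work are solid. World frame = base frame: x ahead of the robot, y to its left, z up, the work surface at z = 0. Lengths are in m, angles in rad, forces in N, time in s.
With the tool pointing down it reaches from about 0.35 to 0.775 m from the base axis. Payload 3.1 kg.
Tool frame: the origin (TCP) lies on the centre line of the jaws, within the pads' length; the fingertips stand 25 mm ahead of it and the grasp point (between the pads) lies 6 mm ahead of it; z points along the fingers, y is the line along which they close (so a half turn about z gives the same grasp; the last joint's range is limited). The gripper opens to 85 mm and grips with 20 to 120 N. Pads are 22 mm wide; open, the fingers measure 114 mm over their backs; the gripper's body (76 mm by 85 mm) begins 54 mm behind the grasp point. The pads swing forward as they close: fully open they stand 13 mm farther back than shut.
Start: joints at [1.092, 0.311, 0.014, 1.512, -0.004, 1.319, -0.027], TCP at [0.233, -0.498, 0.235] pointing down, gripper open.
Joint ranges: [-2.7, 2.7], [-0.3, 1.91], [-1.27, 1.3], [0.12, 2.57], [-1.44, 4.58], [0.2, 2.03], [-3.05, 3.05]. Speed limits (rad/s): [2.79, 2.79, 3.14, 3.14, 3.14, 3.14, 3.14].

## Interface

Orientations are given as a 3x3 rotation matrix whose columns are the frame's x, y, z axes.
In Python, from plant import ctrl, kinematics, eyes, job gives the robot as it stands. Calls block until the motion is done:
- ctrl.goto(position, orientation): joint-space move of the TCP to a pose.
- ctrl.servo_line(position, rate=0.15, orientation=None, until_force=None): straight line of the TCP; orientation=None keeps the orientation; rate is the mean speed in m/s. With until_force (N) it stops when the force on the tool has changed by that much, and returns True; else False.
- ctrl.goto_joints(angles): joint-space move.
- ctrl.set_gripper(opening, grip_force=None): finger opening in m; grip_force is the grip in N (None keeps the last); returns when the fingers have stopped.
- ctrl.sleep(seconds).
- kinematics.solve_ik(position, orientation): joint angles nearest the present ones, or None.
- eyes.snapshot(name): name is "scene" or "top" or "wrist"; returns (picture, depth): 384x512x3 uint8, red, green, blue; 384x512 float32, m along the optical axis (not along the pixel's ray), 0 where there is no reading.
- eyes.get_calibration(name): a dict with "fov_y" (degrees; the focal length in pixels is half the picture's height over the tangent of half this angle, whatever the lens; pixels are square), "cx", "cy" (the principal point, pixels), "cam_to_world" (4x4, takes a point from camera to world coordinates); the wrist camera has in their place "tool_from_camera" (4x4, takes a point from camera to tool coordinates, whose origin is the TCP and whose axes are the flange's). Camera axes: x right, y down, z forward; pixel columns grow to the right and rows downward; lengths in m; the calibration is good to about 2 mm. The wrist camera is an equidistant fisheye: a pixel r from the principal point sees the ray r / f radians off the axis. A picture is of the moment at which its call begins: read the wrist's pose just before it. get_calibration takes no time and is no camera call.
A pose or a line that the arm cannot do raises ctrl.IKError and nothing moves.
- job.finish_job(): hands the job in; it is judged then, once.
Readings, each from a call of its own:
- ctrl.current_t(): time.
- ctrl.current_joint_pos(): joint angles.
- ctrl.current_qvel(): joint speeds.
- ctrl.current_joint_efforts(): joint torques, N m.
- ctrl.current_eef_pos(): TCP position.
- ctrl.current_orientation(): TCP orientation.
- ctrl.current_force(): force on the tool from outside, world axes, zero at the start.
- ctrl.current_torque(): the same for the moment, N m.
- ctrl.current_opening(): finger opening in m.
- ctrl.current_gripper_force(): force on a finger pad.
Only numpy, scipy, OpenCV 4.12 (cv2) and the standard library are available. Lean on these libraries where they do the work, as an engineer would, in place of code of your own. Each camera call takes 0.05 s, during which the arm holds its last target. There are 200 camera calls.

## Working session

There is one attempt and no reset: what is moved stays moved. The work goes in short steps, each a Python script; the robot and the scene stay as the last script left them, time stands still between calls to the robot, and variables do not carry over. Pictures are saved under pics/ and viewed, at most 11 in all, crops included, and the job is handed in when it is done.

```bash
ls; mkdir -p pics
python3 - <<'E'
from plant import ctrl,eyes
import numpy as np,cv2
for n in("scene","top"):
    p,d=eyes.snapshot(n); np.savez(f"pics/{n}.npz",p=p,d=d); cv2.imwrite(f"pics/{n}.png",p[:,:,::-1])
    c=eyes.get_calibration(n); print(n,c)
print(ctrl.current_t(),ctrl.current_orientation(),ctrl.current_opening())
E
```

```text
pics
scene {'fov_y': 45.71976328602861, 'cx': 251.3842116553046, 'cy': 198.20209191913125, 'cam_to_world': array([[-0.65785302, -0.37459467,  0.65338215, -0.30282322],
       [-0.75288302,  0.30414538, -0.58366322,  0.95018382],
       [ 0.01991397, -0.87588493, -0.48210893,  0.67946361],
       [ 0.        ,  0.        ,  0.        ,  1.        ]])}
top {'fov_y': 56.135073362209624, 'cx': 252.66062531259013, 'cy': 189.12521640600116, 'cam_to_world': array([[ 0.11450664, -0.97159456,  0.20710442,  0.31381212],
       [-0.99342091, -0.11161918,  0.02561367,  0.22582312],
       [-0.00176928, -0.2086748 , -0.97798349,  0.97143051],
       [ 0.        ,  0.        ,  0.        ,  1.        ]])}
0.1 [[ 9.06082605e-01  4.23099662e-01 -9.94686410e-04]
 [ 4.23100824e-01 -9.06080515e-01  1.94762794e-03]
 [-7.72252521e-05 -2.18556444e-03 -9.99997609e-01]] 0.08522001052801224
```

View pics/top.png

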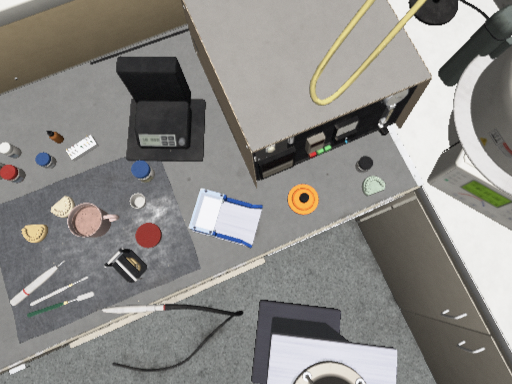

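View pics/scene.png

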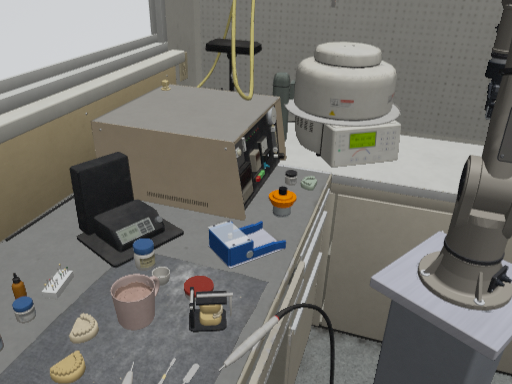

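The top view shows the cap at about (303,199) and the dock at about (227,217), with its bay to the left (+y). The black jar (364,164) and the green model (373,185) are near the cap. I'll enlarge that area for exact points.

```bash
cat > h.py <<'E'
import numpy as np,cv2
from plant import eyes
def cal(n):
    c=eyes.get_calibration(n); return 192/np.tan(np.radians(c["fov_y"]/2)),c["cx"],c["cy"],c["cam_to_world"]
def atz(n,u,v,z):   # pixel onto plane z
    f,cx,cy,T=cal(n); r=T[:3,:3]@[(u-cx)/f,(v-cy)/f,1]; return T[:3,3]+r*(z-T[2,3])/r[2]
def cloud(n,d):
    f,cx,cy,T=cal(n); v,u=np.mgrid[:384,:512]; P=np.stack([(u-cx)/f*d,(v-cy)/f*d,d],-1); return P@T[:3,:3].T+T[:3,3]
E
python3 - <<'E'
import numpy as np,cv2
from h import *
for n,(x,y,w,h) in dict(top=(175,145,220,115),scene=(195,160,135,110)).items():
    p=np.load(f"pics/{n}.npz")["p"][y:y+h,x:x+w]
    k=3.6 if n=="top" else 5
    cv2.imwrite(f"pics/{n}_c.png",cv2.resize(p,None,fx=k,fy=k,interpolation=cv2.INTER_CUBIC)[:,:,::-1])
for n in("top","scene"):
    z=np.load(f"pics/{n}.npz");p=z["p"].astype(int);P=cloud(n,z["d"])
    o=(p[...,0]>180)&(p[...,1]>70)&(p[...,1]<170)&(p[...,2]<70)
    Q=P[o];s=(abs(Q[:,2]-.058)<.004);print(n,o.sum(),np.median(Q,0),Q.min(0),Q.max(0),s.sum(),(Q[s].min(0)+Q[s].max(0))/2)
    v,u=np.nonzero(o);print(u.min(),u.max(),v.min(),v.max(),"flange@.058", atz(n,(u.min()+u.max())/2,(v.min()+v.max())/2,.058))
E
```

```text
top 110 [0.49151848 0.1269994  0.06246142] [0.31381212 0.08913235 0.04500144] [0.61581418 0.91281767 0.97143051] 47 [0.49643661 0.11815026 0.05810183]
4 314 154 210 flange@.058 [0.49825009 0.49441629 0.058     ]
scene 217 [0.48226528 0.1292424  0.05941899] [-0.30282322 -0.00134391 -0.0031406 ] [0.61664165 0.95018382 0.67946361] 124 [0.49528852 0.11833279 0.05797244]
269 295 190 202 flange@.058 [0.49395944 0.12108699 0.058     ]
```

View pics/top_c.png

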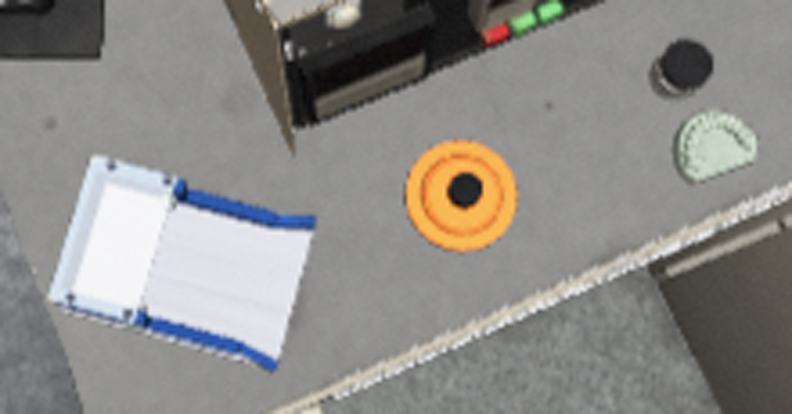

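View pics/scene_c.png

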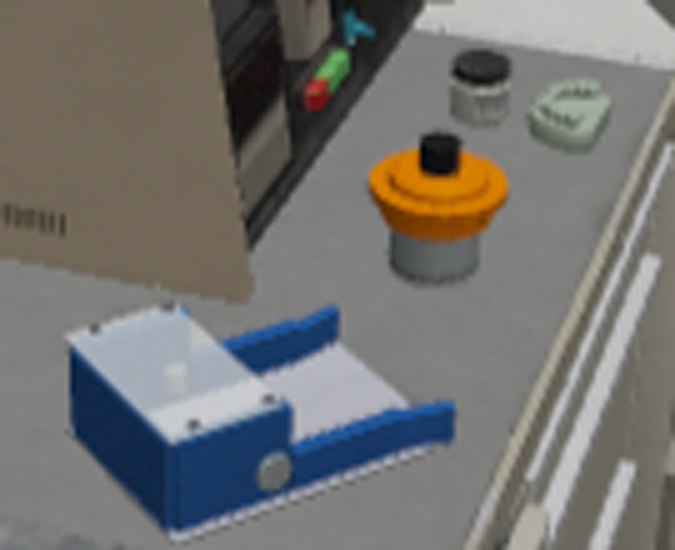

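The crops show the cap's flange centred at (461,195) and the knob top at (465,190) in the top crop. The roof corners are near (95,156), (50,298), (183,180) and (137,325). The flared wall ends are at about (315,218) and (275,368).

Run:
```python
from h import *
def t(cu,cv,z): return atz("top",175+(cu+.5)/3.6-.5,145+(cv+.5)/3.6-.5,z)
def s(cu,cv,z): return atz("scene",195+(cu+.5)/5-.5,160+(cv+.5)/5-.5,z)
print("cap",t(461,195,.056),t(465,190,.084),"scene",s(439,138,.084),s(439,184,.058))
R=[t(*c,.061) for c in((95,156),(50,298),(183,180),(137,325))]
print(np.round(R,4)); b=(R[0]+R[1])/2;f=(R[2]+R[3])/2;print("fwd",b,f,np.linalg.norm(b-f))
RS=[s(*c,.061) for c in((182,306),(66,336),(291,405),(172,440))]
print("scene roof",np.round(RS,4))
print("walls",t(315,218,.028),t(275,368,.028),"scene",s(338,308,.028),s(454,404,.028))
# depth: roof / wall-top points by height
for n in("top","scene"):
    z=np.load(f"pics/{n}.npz");p=z["p"].astype(int);P=cloud(n,z["d"])
    x,y=P[...,0],P[...,1]
    box=(x>.35)&(x<.6)&(y>.14)&(y<.36)
    blue=box&(p[...,2]>p[...,0]+40)&(p[...,2]>p[...,1]+25)
    for nm,m in(("roof",box&(abs(P[...,2]-.060)<.004)&(x<.52)),("low",blue&(abs(P[...,2]-.027)<.004)),("plate",box&(abs(P[...,2]-.004)<.003)&(p.min(-1)>150))):
        Q=P[m]
        if len(Q)>5:
            print(n,nm,len(Q),np.round(cv2.minAreaRect((Q[:,:2]*1000).astype(np.float32)),1) if 0 else cv2.minAreaRect((Q[:,:2]*1000).astype(np.float32)))
    k=(p.max(-1)<60)&(abs(P[...,2]-.08)<.01)&(x>.4)&(x<.55)&(y>.05)&(y<.2); print(n,"knob",k.sum(),P[k].mean(0),P[k].min(0),P[k].max(0))
```

```text
cap [0.4970165  0.11842219 0.056     ] [0.49525945 0.1192439  0.084     ] scene [0.4973975  0.11801781 0.084     ] [0.49152362 0.12187977 0.058     ]
[[0.4944 0.3828 0.061 ]
 [0.3897 0.3994 0.061 ]
 [0.4842 0.3176 0.061 ]
 [0.378  0.3361 0.061 ]]
fwd [0.44206663 0.39110492 0.061     ] [0.43110191 0.32687416 0.061     ] 0.06515992542550446
scene roof [[0.4775 0.3218 0.061 ]
 [0.4921 0.3851 0.061 ]
 [0.3737 0.3382 0.061 ]
 [0.3873 0.4006 0.061 ]]
walls [0.4731543  0.22055105 0.028     ] [0.36119252 0.23722252 0.028     ] scene [0.4638216  0.22399632 0.028     ] [0.35763687 0.24081138 0.028     ]
top roof 588 ((448.9651184082031, 249.75439453125), (110.66871643066406, 234.98663330078125), 8.282036781311035)
top low 253 ((424.98980712890625, 280.11419677734375), (103.74516296386719, 115.27828216552734), 80.7359848022461)
top plate 1223 ((430.8646240234375, 267.57598876953125), (183.65655517578125, 139.84246826171875), 89.62992858886719)
top knob 56 [0.49544974 0.11893169 0.08354404] [0.48585815 0.10878634 0.08089697] [0.5049134  0.12897189 0.08691678]
scene roof 344 ((446.22259521484375, 249.39663696289062), (114.49776458740234, 236.42176818847656), 8.27710247039795)
scene low 182 ((424.65423583984375, 289.4338684082031), (120.98273468017578, 116.19632720947266), 79.67538452148438)
scene plate 288 ((406.24090576171875, 275.65997314453125), (82.0557861328125, 151.7354736328125), 46.90363693237305)
scene knob 49 [0.49161543 0.12383865 0.07950406] [0.48162774 0.10995016 0.07083207] [0.50283145 0.13243461 0.08498247]
```

```bash
cat >> h.py <<'E'
YAW=np.radians(80.8); DX=np.array([np.cos(YAW),np.sin(YAW),0]); DY=np.array([-DX[1],DX[0],0])
def Rot(s=1):
    y=s*DY; z=np.array([0,0,-1.]); return np.column_stack([np.cross(y,z),y,z])
O=np.array([.4276,.3168,0]); CAP=np.array([.496,.1187,0])
E
python3 - <<'E'
from h import *
from plant import kinematics as k,ctrl
print(np.round(eyes.get_calibration("wrist")["tool_from_camera"],3),{a:b for a,b in eyes.get_calibration("wrist").items() if a!="tool_from_camera"})
for s in(1,-1):
    for p in(CAP+[0,0,.25],CAP+[0,0,.096],O-.045*DX+[0,0,.15],O-.1*DX+[0,0,.035],O-.015*DX+[0,0,.035]):
        q=k.solve_ik(p,Rot(s)); print(s,None if q is None else np.round(q,2))
E
```

```text
[[ 0.    -0.951 -0.31   0.079]
 [ 1.     0.    -0.     0.   ]
 [ 0.001 -0.31   0.951 -0.138]
 [ 0.     0.     0.     1.   ]] {'fov_y': 65.70646984690485, 'cx': 252.64021771691358, 'cy': 192.0183126218981}
1 [ 0.53  0.4  -1.08  1.56  0.35  1.39  2.4 ]
1 [ 0.5   0.6  -1.08  1.79  0.58  1.12  2.21]
1 [ 0.19  0.49 -1.07  1.75  0.46  1.19  1.96]
1 [ 0.28  0.63 -1.08  1.96  0.68  0.97  1.85]
1 [ 0.1   0.74 -1.08  1.81  0.74  1.06  1.71]
-1 [ 0.38  0.32 -0.84  1.57  0.24  1.36 -0.64]
-1 [ 0.32  0.47 -0.77  1.79  0.37  1.03 -0.76]
-1 [ 0.1   0.43 -0.93  1.75  0.37  1.15 -1.1 ]
-1 [ 0.24  0.58 -1.    1.96  0.61  0.94 -1.23]
-1 [-0.07  0.6  -0.8   1.82  0.52  0.95 -1.25]
```

```bash
cat >> h.py <<'E'
def wsnap(name):
    from plant import ctrl
    R=np.array(ctrl.current_orientation());p=np.array(ctrl.current_eef_pos())
    im,d=eyes.snapshot("wrist"); np.savez(f"pics/{name}.npz",p=im,d=d,R=R,t=p); cv2.imwrite(f"pics/{name}.png",im[:,:,::-1])
def watz(name,u,v,z):
    D=np.load(f"pics/{name}.npz");c=eyes.get_calibration("wrist");f=192/np.tan(np.radians(c["fov_y"]/2))
    a=np.array([u-c["cx"],v-c["cy"]]);r=np.hypot(*a);th=r/f
    ray=np.array([*(a/max(r,1e-9)*np.sin(th)),np.cos(th)]);T=c["tool_from_camera"]
    ray=D["R"]@T[:3,:3]@ray; o=D["R"]@T[:3,3]+D["t"]
    return o+ray*(z-o[2])/ray[2]
E
python3 - <<'E'
from h import *
from plant import ctrl
ctrl.goto(CAP+[0,0,.25],Rot()); print(ctrl.current_t()); wsnap("wcap")
ctrl.servo_line(O-.04*DX+[0,0,.22]); wsnap("wdock"); print(ctrl.current_t(),ctrl.current_eef_pos())
a=[cv2.imread(f"pics/{n}.png") for n in("wcap","wdock")]
cv2.imwrite("pics/w1.png",cv2.resize(a[1],(800,600),interpolation=cv2.INTER_CUBIC)); cv2.imwrite("pics/w0.png",a[0])
E
```

```text
2.4833
3.9167 [0.42197621 0.27633355 0.21995902]
```

View pics/w1.png

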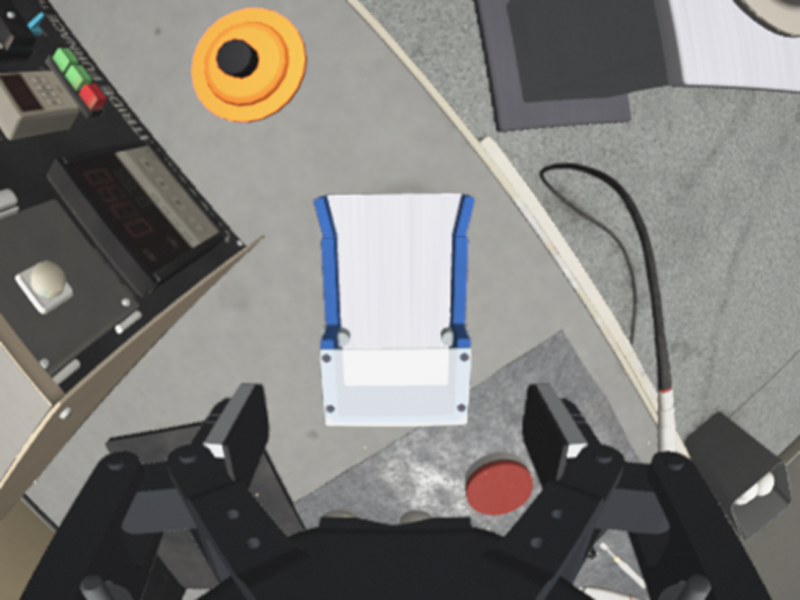

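View pics/w0.png

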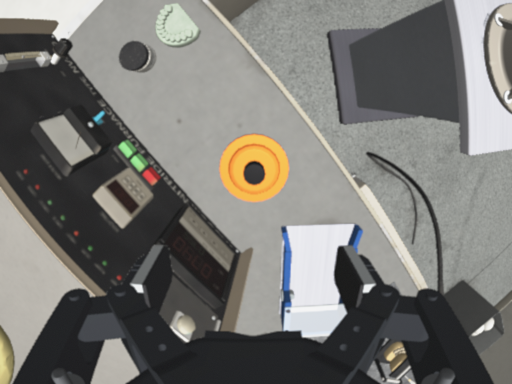

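The wrist view over the dock (w1) shows the roof front corners at (321,348) and (471,348), and the back corners at (327,425) and (468,424). The plate's front edge runs from (327,196) to (467,194). In w0 the cap's flange is centred at (254,167.5) and its knob at (254.5,173).

Run:
```python
from h import *
k=1.5625
w=lambda u,v,z: watz("wdock",(u+.5)/k-.5,(v+.5)/k-.5,z)
def loc(p): return np.round([(p-O)@DX,(p-O)@DY],4)
for nm,c in dict(rf=(321,348,.061),rf2=(471,348,.061),rb=(327,425,.061),rb2=(468,424,.061),pf=(327,196,.004),pf2=(467,194,.004),wl=(322,238,.028),wr=(469,238,.028),wl2=(324,328,.028),wr2=(468,328,.028)).items():
    p=w(*c); print(nm,np.round(p,4),loc(p))
print(watz("wcap",254,167.5,.056),watz("wcap",254.5,173,.084))
print(w(248,65,.056),w(237,58,.084))
```

```text
rf [0.4819 0.3198 0.061 ] [ 0.0116 -0.0531]
rf2 [0.3775 0.3369 0.061 ] [0.0118 0.0527]
rb [0.4921 0.3838 0.061 ] [ 0.0764 -0.053 ]
rb2 [0.3857 0.4004 0.061 ] [0.0758 0.0547]
pf [0.4654 0.2205 0.004 ] [-0.089  -0.0528]
pf2 [0.3596 0.2362 0.004 ] [-0.0905  0.0543]
wl [0.4711 0.2484 0.028 ] [-0.0606 -0.0538]
wr [0.3657 0.2656 0.028 ] [-0.0604  0.0529]
wl2 [0.484  0.3172 0.028 ] [ 0.0094 -0.0556]
wr2 [0.3746 0.3351 0.028 ] [0.0096 0.0553]
[0.49450281 0.11673388 0.056     ] [0.49401257 0.11614056 0.084     ]
[0.49387799 0.11911714 0.056     ] [0.49216296 0.12006117 0.084     ]
```

The dock pose agrees to about 1 mm, and I take the cap at about (0.495, 0.118). Next is the grasp.

```bash
sed -i 's/CAP=.*/CAP=np.array([.495,.118,0])/' h.py
python3 - <<'E'
from h import *
from plant import ctrl
ctrl.goto(CAP+[0,0,.15],Rot()); ctrl.set_gripper(.05,40)
print(ctrl.servo_line(CAP+[0,0,.095],rate=.05,until_force=6),ctrl.current_eef_pos())
ctrl.set_gripper(.01,40); print("grip",ctrl.current_opening(),ctrl.current_gripper_force(),ctrl.current_force())
ctrl.servo_line(CAP+[0,0,.135],rate=.06); print(ctrl.current_opening(),ctrl.current_force(),ctrl.current_t())
ctrl.servo_line(CAP+[0,0,.19],rate=.1)
wsnap("wl"); cv2.imwrite("pics/wl2.png",cv2.resize(cv2.imread("pics/wl.png"),(800,600)))
print(ctrl.current_opening(),ctrl.current_eef_pos(),ctrl.current_t())
E
```

```text
False [0.49529015 0.11818362 0.09534423]
grip 0.010234111834772013 0.0 [0.79893031 0.38414985 0.48529543]
0.009998007101363848 [-0.0946431  0.2731237 -0.0196709] 7.675
0.009848909968431498 [0.49449221 0.11762997 0.18924595] 8.425
```

View pics/wl2.png

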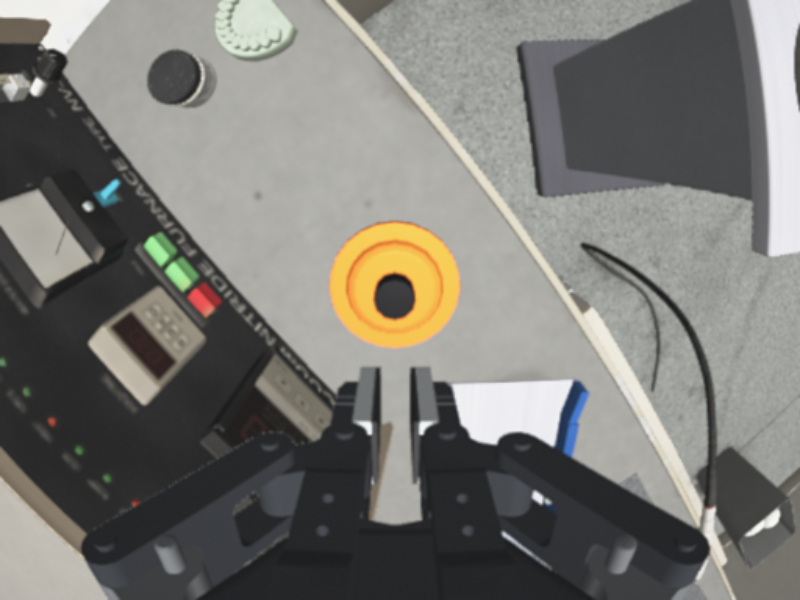

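The fingers closed to 10 mm without touching anything. The cap is still on the ring, with the knob at (395,297) and the closed fingertips near (397,372). I'll work out the geometry.

Run:
```python
from h import *
k=1.5625
D=np.load("pics/wl.npz"); print(D["t"]); print(np.round(D["R"],4))
w=lambda u,v,z: watz("wl",(u+.5)/k-.5,(v+.5)/k-.5,z)
print("knob",w(395,297,.084),"flange",w(395,284,.056))
d=D["d"]; 
for u,v in((395,297),(395,230),(395,260),(368,375),(422,375),(368,385),(422,385),(368,400),(360,450)):
    U,V=int(u/k),int(v/k); print(u,v,d[V,U])
# pixel+depth -> tool coordinates
c=eyes.get_calibration("wrist");f=192/np.tan(np.radians(c["fov_y"]/2));T=c["tool_from_camera"]
for u,v in((395,297),(395,230),(372,372),(372,380),(418,372),(418,380),(370,400)):
    U,V=int(u/k),int(v/k);a=np.array([U-c["cx"],V-c["cy"]]);r=np.hypot(*a);th=r/f
    ray=np.array([*(a/r*np.tan(th)),1])*d[V,U]; q=T[:3,:3]@ray+T[:3,3]; print(u,v,np.round(q,4),np.round(D["R"]@q+D["t"],4))
```

```text
[0.49467395 0.11769797 0.18956705]
[[-1.600e-01 -9.871e-01 -8.000e-04]
 [-9.871e-01  1.600e-01 -5.000e-04]
 [ 6.000e-04  7.000e-04 -1.000e+00]]
knob [0.49420527 0.11556125 0.084     ] flange [0.49427342 0.11615965 0.056     ]
395 297 0.25557098
395 230 0.2702926
395 260 0.2684689
368 375 0.14751291
422 375 0.14696105
368 385 0.14147365
422 385 0.1406286
368 400 0.13061644
360 450 0.10818445
395 297 [ 0.0021 -0.0005  0.1052] [0.4947 0.1155 0.0843]
395 230 [ 0.0351 -0.0005  0.1315] [0.4895 0.0829 0.0581]
372 372 [ 0.0109 -0.0074 -0.0027] [0.5003 0.1058 0.1922]
372 380 [ 0.0117 -0.0071 -0.0096] [0.4998 0.105  0.1992]
418 372 [ 0.0117  0.0073 -0.0043] [0.4856 0.1073 0.1939]
418 380 [ 0.0111  0.0071 -0.0086] [0.4859 0.1078 0.1982]
370 400 [ 0.0113 -0.0075 -0.0216] [0.5003 0.1053 0.2112]
```

Run:
```python
from h import *
D=np.load("pics/wl.npz");d=D["d"];c=eyes.get_calibration("wrist");f=192/np.tan(np.radians(c["fov_y"]/2));T=c["tool_from_camera"]
for U in(233,238,268):
  for V in range(228,256,3):
    a=np.array([U-c["cx"],V-c["cy"]]);r=np.hypot(*a);th=r/f
    q=T[:3,:3]@(np.array([*(a/r*np.tan(th)),1])*d[V,U])+T[:3,3]; print(U,V,np.round(q,4),D["p"][V,U])
```

```text
233 228 [-0.0735 -0.0238  0.19  ] [177 177 172]
233 231 [-0.0778 -0.0239  0.1906] [178 177 172]
233 234 [-0.0823 -0.0241  0.1915] [156 155 152]
233 237 [ 0.0116 -0.01   -0.0029] [113 116 116]
233 240 [ 0.0112 -0.0098 -0.0056] [113 116 116]
233 243 [ 0.0115 -0.0096 -0.0094] [113 116 116]
233 246 [ 0.0105 -0.0095 -0.0106] [114 117 116]
233 249 [ 0.0113 -0.0092 -0.0151] [114 116 116]
233 252 [ 0.0116 -0.009  -0.0184] [114 116 117]
233 255 [ 0.0119 -0.0088 -0.0217] [114 116 116]
238 228 [-0.0733 -0.0177  0.1898] [179 178 173]
238 231 [-0.0781 -0.0178  0.1913] [177 177 172]
238 234 [-0.0817 -0.0179  0.1903] [156 156 152]
238 237 [ 0.0111 -0.0075 -0.0019] [114 117 116]
238 240 [ 0.011  -0.0073 -0.0052] [112 115 115]
238 243 [ 0.0117 -0.0071 -0.0096] [110 113 112]
238 246 [ 0.0111 -0.007  -0.0117] [109 113 112]
238 249 [ 0.0109 -0.0069 -0.0144] [101 103 103]
238 252 [ 0.0106 -0.0068 -0.0167] [93 95 95]
238 255 [ 0.0108 -0.0067 -0.0198] [87 89 89]
268 228 [-0.0741  0.0189  0.1914] [178 177 172]
268 231 [-0.0779  0.0189  0.1909] [179 178 173]
268 234 [-0.0818  0.019   0.1905] [156 156 152]
268 237 [ 0.0116  0.0078 -0.0029] [113 116 116]
268 240 [ 0.0116  0.0077 -0.0063] [114 117 117]
268 243 [ 0.0111  0.0076 -0.0085] [114 117 117]
268 246 [ 0.0114  0.0074 -0.0123] [115 118 118]
268 249 [ 0.011   0.0073 -0.0145] [114 116 116]
268 252 [ 0.0106  0.0072 -0.0167] [109 112 112]
268 255 [ 0.0104  0.0071 -0.0192] [108 111 110]
```

The measured fingertips sit level with the reported TCP rather than 25 mm ahead of it, and that explains the miss. I'll go lower under a force guard.

```bash
sed -i 's/CAP=np.*/CAP=np.array([.4946,.1165,0])/' h.py
python3 - <<'E'
from h import *
from plant import ctrl
ctrl.set_gripper(.05,40); ctrl.servo_line(CAP+[0,0,.12])
print(ctrl.servo_line(CAP+[0,0,.070],rate=.05,until_force=4),ctrl.current_eef_pos())
ctrl.set_gripper(.01,40); print("grip",ctrl.current_opening(),ctrl.current_gripper_force(),ctrl.current_force(),ctrl.current_eef_pos())
if ctrl.current_opening()>.018:
    ctrl.servo_line(CAP+[0,0,.09],rate=.04); print(ctrl.current_opening(),ctrl.current_force())
    ctrl.servo_line(CAP+[0,0,.165],rate=.1)
wsnap("wl3"); print(ctrl.current_opening(),ctrl.current_eef_pos(),ctrl.current_force(),ctrl.current_t())
P,_=eyes.snapshot("scene")
a=cv2.resize(cv2.imread("pics/wl3.png"),(400,300)); b=cv2.resize(P[120:270,190:390,::-1],(400,300))
cv2.imwrite("pics/both.png",np.hstack([a,b]))
E
```

```text
False [0.49489746 0.11668985 0.07032683]
grip 0.0222997814881216 39.35184571193531 [ 1.12211241 -0.30461685  1.77535201] [0.49517281 0.11664928 0.07051724]
0.022060261975504702 [-0.68094777  0.08296444 -1.67044483]
0.022211601803217476 [0.49402487 0.11613393 0.16417729] [-0.07696175  0.77995264 -0.52258662] 12.6167
```

View pics/both.png

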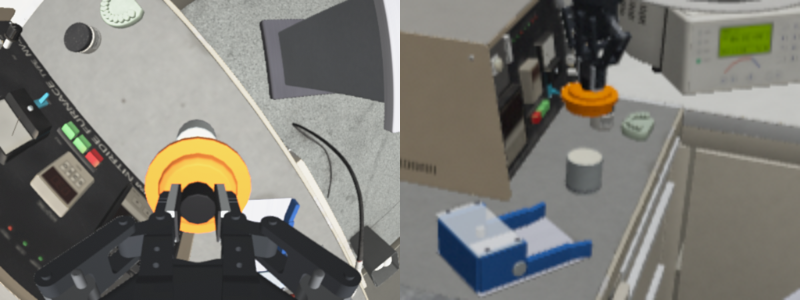

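The cap is lifted and hanging level, and the ring is upright. Next I'll lower it onto the apron and release it.

Run:
```python
from h import *
from plant import ctrl
A=O-.045*DX
ctrl.servo_line(A+[0,0,.15],rate=.15); ctrl.servo_line(A+[0,0,.08],rate=.06); ctrl.sleep(.3)
print(ctrl.current_eef_pos(),A,ctrl.current_force(),ctrl.current_opening())
print(ctrl.servo_line(A+[0,0,.036],rate=.02,until_force=4),ctrl.current_eef_pos(),ctrl.current_force())
ctrl.set_gripper(.05); ctrl.sleep(.4); print(ctrl.current_opening(),ctrl.current_gripper_force())
ctrl.servo_line(A+[0,0,.12],rate=.1); ctrl.servo_line(A-.02*DX+[0,0,.2]); ctrl.sleep(.3); wsnap("wp"); print(ctrl.current_t())
P,_=eyes.snapshot("scene")
a=cv2.resize(cv2.imread("pics/wp.png"),(440,330)); b=cv2.resize(P[175:275,200:320,::-1],(360,300)); b=cv2.copyMakeBorder(b,0,30,0,0,cv2.BORDER_CONSTANT)
cv2.imwrite("pics/placed.png",np.hstack([a,b]))
```

```text
[0.42052861 0.27243479 0.08016104] [0.42040535 0.27237887 0.        ] [-0.75460479  0.28744941 -1.45805766] 0.022347587771048356
True [0.42039309 0.27234448 0.03851179] [ 0.48585861 -1.16832124  3.92172672]
0.049802226091185606 0.0
20.2583
```

View pics/placed.png

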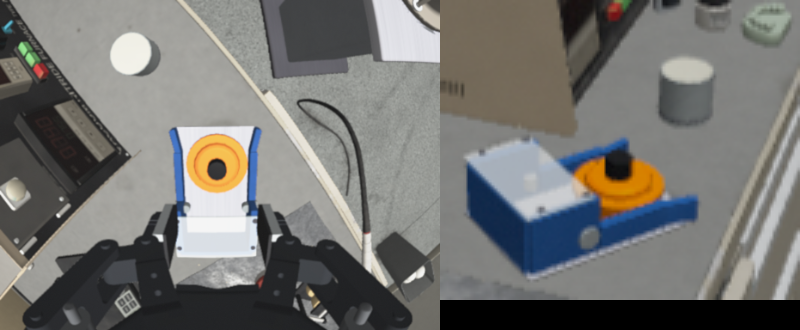

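The cap stands flat on the apron with the ring upright behind it. Before pushing, I'll check how much the hand's body clears the roof.

Run:
```python
from h import *
c=eyes.get_calibration("wrist");f=192/np.tan(np.radians(c["fov_y"]/2));T=c["tool_from_camera"]
v,u=np.mgrid[:384,:512];a=np.stack([u-c["cx"],v-c["cy"]],-1);r=np.hypot(a[...,0],a[...,1])+1e-9
for n in("wl","wp"):
    D=np.load(f"pics/{n}.npz");d=D["d"]
    q=(np.concatenate([a/r[...,None]*np.tan(r/f)[...,None],np.ones(r.shape+(1,))],-1)*d[...,None])@T[:3,:3].T+T[:3,3]
    print(n); 
    for V in range(240,384,8): print(V,*[np.round(q[V,U]*1000).astype(int) for U in(252,232,200,150,100)])
    if n=="wp":
        W=q@D["R"].T+D["t"];p=D["p"].astype(int);m=(p[...,0]>180)&(p[...,1]>70)&(p[...,1]<190)&(p[...,2]<90)&(d>0)&(abs(W[...,2]-.026)<.003)
        C=cv2.minEnclosingCircle((W[m][:,:2]*1000).astype(np.float32)); print(C,((np.array([*C[0],0])/1000-O)@DX),((np.array([*C[0],0])/1000-O)@DY),W[m][:,2].mean())
```

```text
wl
240 [-90  -1 190] [ 11 -10  -6] [-84 -63 177] [ -52 -101  112] [ -19 -117   46]
248 [-101   -1  190] [ 11 -10 -13] [-75 -57 142] [-56 -99 103] [ -24 -117   43]
256 [-113   -1  191] [ 12  -9 -23] [-81 -56 134] [-50 -90  78] [ -38 -125   53]
264 [-125   -1  190] [ 11  -9 -29] [-84 -55 123] [-54 -88  72] [ -42 -123   47]
272 [-138   -1  190] [ 12  -8 -36] [-89 -54 115] [-58 -87  65] [ -45 -121   41]
280 [-151   -1  191] [ 12  -8 -42] [-92 -53 105] [-63 -86  60] [ -49 -119   35]
288 [-164   -1  191] [ 12  -8 -47] [  8 -21 -42] [ 12 -40 -49] [ -53 -118   29]
296 [-178   -1  190] [ 12  -7 -52] [  7 -21 -46] [ 12 -38 -55] [ -57 -116   24]
304 [-193   -1  190] [ 14  -7 -59] [ 17 -17 -63] [ 12 -36 -59] [ -58 -113   17]
312 [-209   -1  191] [ 10  -7 -59] [ 17 -17 -67] [ 11 -36 -62] [ -62 -112   11]
320 [-225   -1  192] [ 10  -7 -63] [ 17 -16 -71] [  9 -36 -64] [ 13 -51 -71]
328 [-241   -1  190] [  7  -7 -64] [ 18 -15 -75] [-86 -81  26] [ 12 -50 -75]
336 [ 10   0 -71] [ 11  -6 -72] [ 18 -15 -78] [  1 -37 -65] [ 12 -49 -78]
344 [ 11   0 -75] [ 12  -6 -76] [ 16 -15 -80] [ -2 -37 -66] [ 11 -47 
[... 1171 characters left out ...]
235  -80  199] [ -2 -41 -53] [ 12 -52 -71]
328 [-246   -1  196] [-248  -31  197] [ 17 -15 -75] [ -6 -42 -53] [ 11 -51 -73]
336 [ 10   0 -71] [  9  -7 -69] [ 18 -15 -78] [-247 -154  167] [  9 -50 -76]
344 [ 11   0 -75] [ 12  -6 -76] [ 18 -14 -82] [-259 -155  161] [  7 -51 -77]
352 [ 11   0 -78] [ 11  -6 -79] [ 17 -14 -84] [-271 -155  155] [  3 -52 -78]
360 [ 11   0 -82] [ 11  -6 -82] [ 19 -13 -88] [-285 -157  150] [  2 -51 -80]
368 [ 11   0 -84] [ 11  -6 -85] [ 20 -13 -92] [ 11 -29 -87] [  4 -48 -85]
376 [ 11   0 -87] [ 12  -6 -88] [ 20 -13 -94] [ 11 -28 -90] [  6 -46 -89]
((419.8748779296875, 272.5069580078125), 38.731201171875) -0.04495836973255499 0.0005441239875259348 0.025858846426697002
```

```bash
cat >> h.py <<'E'
def X(): 
    from plant import ctrl
    p=np.array(ctrl.current_eef_pos())-O; return np.round([p@DX,p@DY,p[2]],4)
def st(m):
    from plant import ctrl
    F=np.array(ctrl.current_force()); print(m,X(),"F",np.round([F@DX,F@DY,F[2]],2),round(ctrl.current_t(),2))
E
python3 - <<'E'
from h import *
from plant import ctrl
H=lambda x,z:O+x*DX+[0,0,z]
ctrl.set_gripper(.03); ctrl.servo_line(H(-.112,.12)); 
print(ctrl.servo_line(H(-.112,.009),rate=.06,until_force=5)); st("down")
print(ctrl.servo_line(H(-.052,.009),rate=.03,until_force=8)); st("pre")
ctrl.sleep(.2)
print(ctrl.servo_line(H(-.010,.009),rate=.013,until_force=15)); st("push")
ctrl.sleep(.2); st("hold")
wsnap("wh")
P,_=eyes.snapshot("scene"); cv2.imwrite("pics/home.png",np.hstack([cv2.resize(cv2.imread("pics/wh.png"),(400,300)),cv2.resize(P[175:275,200:333,::-1],(400,300))]))
E
```

```text
False
down [-0.1118 -0.0002  0.0093] F [-0.64 -0.36  0.21] 23.41
False
pre [-0.0521  0.      0.009 ] F [-0.24  0.39 -0.45] 25.56
True
push [-0.017   0.0002  0.008 ] F [-0.46  0.19 -0.97] 28.67
hold [-0.0172  0.0002  0.0078] F [1.85 0.43 1.63] 28.87
```

View pics/home.png

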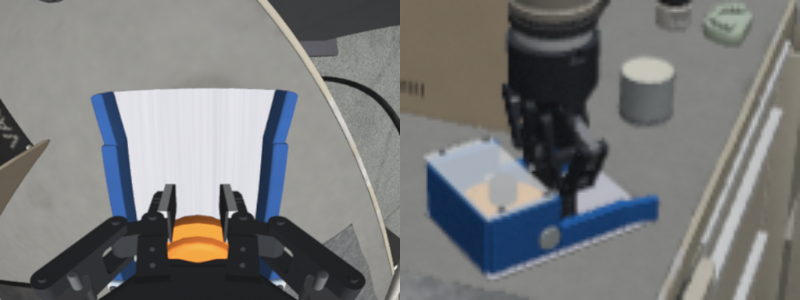

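The push stopped at tool x = −17 mm, and I predicted about −18 mm for home. I'll confirm with a second gentle push, then retreat and measure.

Run:
```python
from h import *
from plant import ctrl
H=lambda x,z:O+x*DX+[0,0,z]
print(ctrl.servo_line(H(-.009,.009),rate=.008,until_force=18)); st("push2")
ctrl.servo_line(H(-.07,.010),rate=.06); ctrl.servo_line(H(-.09,.22),rate=.15); ctrl.sleep(.3); st("away"); wsnap("wf")
D=np.load("pics/wf.npz")
cv2.imwrite("pics/final.png",cv2.resize(D["p"][150:350,130:390,::-1],None,fx=3,fy=3,interpolation=cv2.INTER_CUBIC))
```

```text
False
push2 [-0.0169 -0.0002  0.0078] F [-8.58  2.86 10.19] 30.41
away [-9.010e-02  2.000e-04  2.197e-01] F [0.74 0.82 0.37] 33.43
```

View pics/final.png

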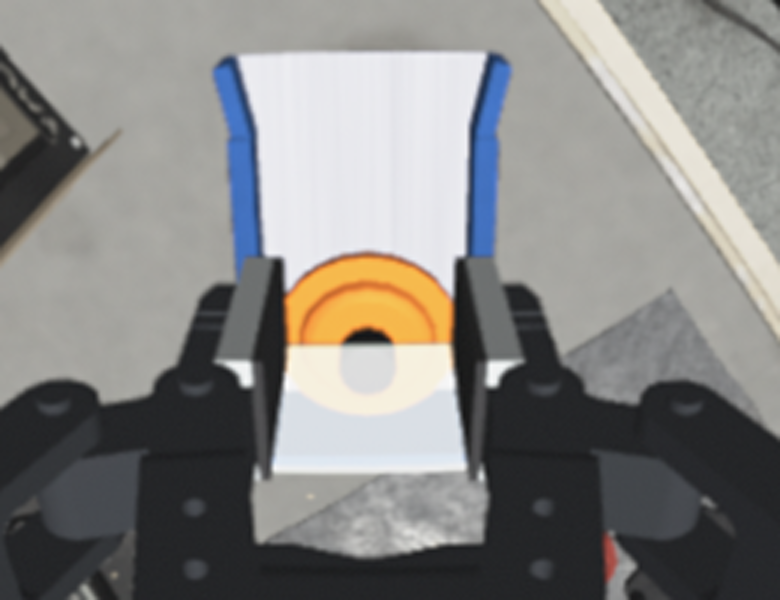

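The cap is under the roof: its flange front edge is at crop (370,253), the dome edge at (370,283), and the far flange edge at (370,415). I'll measure how far home it is.

Run:
```python
from h import *
def m(u,v,z):
    p=watz("wf",130+(u+.5)/3-.5,150+(v+.5)/3-.5,z)-O; return np.round([p@DX,p@DY],4)
print("flange front (home -10)",m(370,253,.026),"dome front (home 0)",m(370,283,.033),"far flange(home 70)",m(370,415,.026),"roof (12)",m(370,345,.061),"roof back",m(370,470,.061),"plate front",m(364,53,.004),"knob top front (18)",m(368,328,.052),"knob far bottom",m(368,393,.052))
```

```text
flange front (home -10) [-0.0111  0.0014] dome front (home 0) [-0.0007  0.0013] far flange(home 70) [0.0706 0.0012] roof (12) [0.0121 0.0011] roof back [0.0747 0.001 ] plate front [-0.0901 -0.0007] knob top front (18) [0.0096 0.0004] knob far bottom [0.0408 0.0003]
```

```bash
python3 -c "
from plant import job; print(job.finish_job())"
```

```text
the job is handed in; nothing more can be done
None
```

The cap is in the dock under the roof, about 1 mm or less from fully home by the last wrist image. The ring still stood upright when last seen, nothing else on the bench was touched, and the job was handed in at about 33 s; no verdict came back.

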